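# Re-seat a phone in a ratchet screen clamp

## Robot

A 6-joint arm with a two-finger parallel gripper is mounted at the origin on the work surface. World frame = base frame: x ahead of the robot, y to its left, z up, the work surface at z = 0. Lengths are in m, angles in rad, forces in N, time in s.
With the tool pointing down it reaches from about 0.25 to 0.8 m from the base axis. Payload 3.9 kg.
Tool frame: the origin (TCP) lies at the centre of the arm's flange, where the gripper is bolted on; the fingertips stand 173 mm ahead of it and the grasp point (between the pads) lies 155 mm ahead of it; z points along the fingers, y is the direction in which the jaws open and shut (so a half turn about z gives the same grasp; the last joint's range is limited). The gripper opens to 85 mm and grips with 20 to 120 N. Pads are 22 mm wide; open, the fingers measure 114 mm over their backs; the gripper's body (76 mm by 85 mm) begins 54 mm behind the grasp point. The pads swing forward as they close: fully open they stand 13 mm farther back than shut.
Start: joints at [-1.215, 0.26, -0.138, 1.173, 0, 1.571], TCP at [0.183, -0.492, 0.405] pointing down, gripper open.
Joint ranges: [-2.78, 2.78], [-0.83, 1.72], [-1.28, 1.37], [-1.9, 2.12], [-1.57, 1.48], [-3.14, 3.14]. Speed limits (rad/s): [2.57, 2.57, 3.14, 3.14, 3.14, 3.14].

## Interface

Orientations are given as a unit quaternion [x, y, z, w].
In Python, from bench import observe, eyes, ticket gives the robot as it stands.
- The arm moves only by the tool play_rows, never from a script. Its argument "motion" is text: rows parted by semicolons, each of 5 numbers parted by spaces: the shift along the world's x, y, z in m, then the turn about the world's z in rad, then the finger opening in m, from 0 to 0.0854. In form: tx ty tz twist grip; .... A call has 1 to 8 rows; each row is the pose to reach, as a shift and turn from the pose measured when the call began; what a row does not reach only later rows make up. A row lasts 1/8 s, in which the tool goes at most 62.5 mm and 10.7 degrees, less where a joint would pass 70% of its speed; a pose out of reach is approached as far as the arm can. A call with a gripper value outside its range is refused whole. The fingers move at their own pace and stop on an object; the grip force is fixed at half the most. Time passes only in rows, so rows that repeat a pose let the fingers close. It gives the time, the measured TCP pose, the force and the opening at its end, in the units of the state.
- observe(): the state, without advancing time (a new reading comes with each control period).
- eyes.read_camera(name): name is "side" or "top" or "wrist"; returns (picture, depth): 480x640x3 uint8, blue, green, red; 480x640 float32, m along the optical axis (not along the pixel's ray), 0 where there is no reading.
- eyes.calibration(name): a dict with "vfov" (degrees; the focal length in pixels is half the picture's height over the tangent of half this angle, whatever the lens; pixels are square), "cx", "cy" (the principal point, pixels), "eye" and "attitude" of the camera in the world. Camera axes: x right, y down, z forward; pixel columns grow to the right and rows downward; lengths in m; the calibration is good to about 2 mm. The wrist camera is an equidistant fisheye: a pixel r from the principal point sees the ray r / f radians off the axis. A picture is of the moment at which its call begins: read the wrist's pose just before it. calibration takes no time and is no camera call; for the wrist camera it gives the pose at the moment of the call.
- ticket.hand_in(): hands the job in, once; it reports no verdict.
The state is a dict: "t": time; "q": joint angles; "dq": joint speeds; "joint_efforts": joint torques, N m; "tool_pos": TCP position; "orientation": TCP orientation; "wrist_force": force on the tool from outside, world axes, zero at the start; "torque": the same for the moment, N m; "gripper_width": opening from 0.0 (shut) to 1.0 (fully open).
Only numpy, scipy, OpenCV 4.12 (cv2) and the standard library are available. Lean on these libraries where they do the work, as an engineer would, in place of code of your own. Each camera call takes 0.05 s, during which the arm holds its last target.

## Task

The phone drying in the screen clamp was clamped short of the end stop. Throw the pawl out of the ratchet, turn the knob back until the jaw is fully open, and slide the phone gently home against the end stop without forcing it. Then swing the pawl back into the ratchet and turn the knob clockwise only until the pad holds the phone snugly, about two clicks after you feel it touch, leave the other things on the desk where they are and let go.

Things in the scene. Friction and masses are not known exactly. Their poses are not given: they have to be found in the camera images.
- clamp: Screen clamp (phone-repair holder), fixed to the desk: grey base plate 10 mm thick, spanning x -76 to +102, y -57 to +129 mm from its origin, which lies at desk height. x runs along the phone to the end stop, y from the fixed jaw (top 33 mm; its rubber face set anywhere from y -43.4 to -40 mm, x -43 to +53) to the moving jaw and the knob. The phone lies on two rails, 16 mm above the desk.
- knob: Black fluted round knob, vertical axis at clamp x 0, y +95 mm, 39 mm diameter, 40 to 70 mm above the desk; under it an open ratchet wheel (20 saw teeth, 47 mm diameter, 23 to 29 mm up). Origin on the axis at desk height, turns with the knob. Clockwise from above closes the jaw by rack and pinion: 3.7 mm per rad, one click per 18 degrees = 1.15 mm. With the pawl in it cannot turn back.
- knob_grip (a point): Point on the knob's axis 58 mm above the desk (12 mm below its top), to grip at. Turning slowly takes 0.01 to 0.02 N m free, plus 3.5 mN m per newton at the pad. Let go between clicks, it slips back to the last tooth passed. With the pawl out the pad's springs turn it back till the pad barely presses (3 to 4 N); from there it has 0.5 to 1.5 rad to go, counter-clockwise, to its end, a firm stop.
- pawl (a joint): Angle of the pawl in rad: 0 = in (up to 0.15 while riding over a tooth), 0.70 = fully out. It swings level about point pawl_pivot, counter-clockwise from above to go out. A toggle spring snaps it to whichever side of 0.34 rad it is on and keeps it there. It takes 1 to 4 N at the post.
- pawl_post (a point): On the axis of the pawl's black thumb post, 34 mm above the desk; post 12 mm diameter, 22 to 42 mm up, on the end of a flat tail (24 to 28 mm up), 40 mm from the pivot. Pawl in: at clamp x -79, y +110 mm; out: x -81, y +83. So it is pushed some 27 mm to clamp -y to throw it out, and to +y to put it in. 30 mm is clear on both of these sides.
- pawl_pivot (a point): Pivot of the pawl, at clamp x -42, y +93 mm, 26 mm above the desk; does not move.
- phone: Phone: plain grey slab 150 x 72 x 10 mm, dark glass face up, about 0.2 kg, loose in the clamp, 16 to 26 mm above the desk. Origin at the centre of its underside, x along its length to the end stop, y to the moving pad. Free, it slides with 1 to 5 N; clamped as found it takes about 15 to 30 N to shift. More than 20 N of push is forcing it.
- phone_near_end (a point): Centre of the phone's end face away from the stop (phone x -75 mm, 5 mm above its underside): the face to push on. Nothing stands before it.
- phone_far_end (a point): Centre of the phone's end face that has to meet the stop (phone x +75 mm, 5 mm above its underside).
- stop_face (a point): Centre of the rubber face of the end stop: clamp x +85, y -4 mm, 21 mm above the desk; axes as the clamp's. It looks to clamp -x, is 46 mm wide and 12 to 26 mm above the desk. At the start the phone's end is 8 to 22 mm short of it.
- pad: Rubber-faced pad of the moving jaw, 13 to 29 mm above the desk, sprung at 5 N per mm: 5.5 N more per click. Origin at the centre of its face, which looks to clamp -y, axes as the clamp's. Jaw fully open: at clamp y +33.5 mm, 1.5 to 5 mm off the phone. It touches 36 mm from the phone's centre line. As found it presses with 7 to 24 N; first click after touching 0 to 6 N, second 6 to 12 N: snug.
- tumbler: Bystander: frosted glass tumbler, 78 mm diameter, 105 mm tall, origin under its centre.
- bungee: Bystander: black aluminium mouse bungee, round foot 72 mm in diameter, bent arm 123 mm tall reaching 62 mm to its own -x; origin under the foot.
- weight: Bystander: rubberized steel weight, 135 x 42 x 46 mm, 0.9 kg; origin under its centre, long side along its x.
- woodbox: Bystander: wooden box 110 x 170 x 60 mm, fixed on the desk, with a hinged lid (110 mm high in all with the lid's brass knob); origin under its centre.
- woodbox_lid (a joint): Angle of the wooden box's lid in rad, 0 = shut; leave it shut.
Not all that is in view belongs to the job. Of the things shaped like the phone, the grey one is meant.

How it is judged:
By the outcome, as a careful person would: the job done as asked, in the order asked, and still so for the second after the job is handed in, with the robot touching nothing.
It also fails if it takes over 72 s, if anything falls off the work surface, if the arm or the gripper's body presses on something with over 40 N, if the wrist force passes 120 N, or if a joint passes its speed limit or range.

## Working session

There is one attempt and no reset: what is moved stays moved. The work goes in short steps, Python scripts to look and compute and a tool call to move; the robot and the scene stay as the last step left them, time stands still between calls to the robot, and variables do not carry over. Pictures are saved under pics/ and viewed, and the job is handed in when it is done.

Besides the shell and the picture viewer there is one more tool, called after "Request:" as name(argument=value, ...), one argument or row to a line, values as JSON. play_rows: Moves the arm, as the interface text tells. Its arguments: {"type":"object","properties":{"motion":{"type":"string"}},"required":["motion"]}

```bash
ls; mkdir -p pics; python3 - <<'E'
from bench import observe, eyes
import cv2,numpy as np
s=observe();print(s)
for n in("top","side","wrist"):
    c=eyes.calibration(n);print(n,c)
    p,d=eyes.read_camera(n);cv2.imwrite(f"pics/{n}0.png",p);np.save(f"pics/{n}0.npy",d)
E
```

```text
pics
{'t': 0.0, 'q': array([-1.21503659e+00,  2.60697284e-01, -1.39375627e-01,  1.17270777e+00,
       -2.47242344e-05,  1.57080163e+00]), 'dq': array([ 0.00224021, -0.0009158 , -0.00025235, -0.0009575 ,  0.00074006,
        0.00120796]), 'joint_efforts': array([-1.23443671e-03, -4.05673134e+01,  2.53924441e+01,  1.87133881e-02,
       -4.82971905e-05,  5.08721087e-06]), 'tool_pos': array([ 0.18273601, -0.49180537,  0.40385513]), 'orientation': array([ 9.84221030e-01,  1.76940609e-01, -1.87728441e-04, -9.74332168e-04]), 'wrist_force': array([-0.27371109,  0.51825227,  0.56012056]), 'torque': array([-0.00618072,  0.03593383, -0.01477418]), 'gripper_width': 0.9974319135363204}
top {'vfov': 53.14269577948606, 'cx': 318.44408220537116, 'cy': 237.4710025901627, 'eye': array([ 0.50384573, -0.00976342,  1.16655696]), 'attitude': array([ 0.70934513, -0.70405798,  0.02084766, -0.02640513])}
side {'vfov': 42.43492807881647, 'cx': 327.58655092505546, 'cy': 238.62948108946753, 'eye': array([0.17111664, 1.12184346, 0.84845031]), 'attitude': array([-0.15909689,  0.86403087, -0.4711957 ,  0.0781885 ])}
wrist {'vfov': 65.70646984690485, 'cx': 313.1221741037903, 'cy': 244.90739211119487, 'eye': array([ 0.25675559, -0.46412229,  0.37268406]), 'attitude': array([ 0.81062445, -0.56413885, -0.09027596,  0.12839628])}
```

View pics/top0.png

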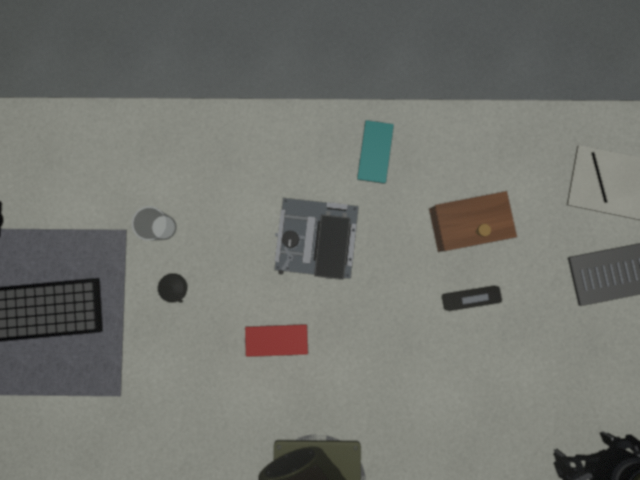

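View pics/side0.png

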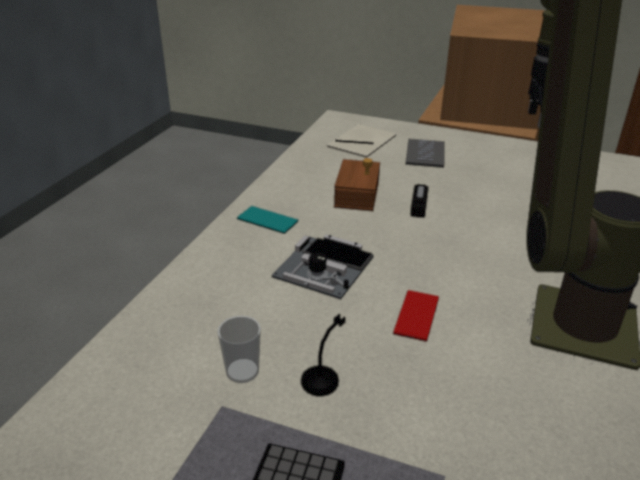

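View pics/wrist0.png

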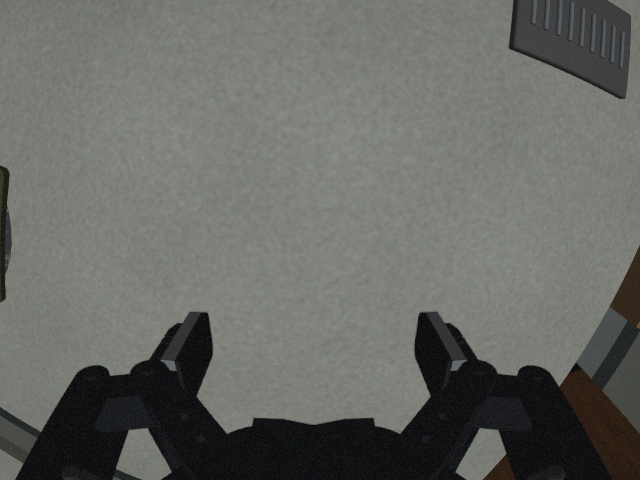

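```bash
cat > h.py <<'E'
import numpy as np,cv2
from scipy.spatial.transform import Rotation as R
from bench import observe, eyes
def ray(n,uv,c=None):
    c=c or eyes.calibration(n); f=240/np.tan(np.radians(c['vfov']/2))
    d=np.array([(uv[0]-c['cx'])/f,(uv[1]-c['cy'])/f])
    if n=='wrist':
        r=np.hypot(*d); k=np.sin(r)/r if r>1e-9 else 1; v=np.array([d[0]*k,d[1]*k,np.cos(r)])
    else: v=np.array([d[0],d[1],1.])
    return np.array(c['eye']),R.from_quat(c['attitude']).apply(v)
def onz(n,uv,z,c=None):
    e,v=ray(n,uv,c); return e+v*(z-e[2])/v[2]
def proj(n,P,c=None):
    c=c or eyes.calibration(n); f=240/np.tan(np.radians(c['vfov']/2))
    v=R.from_quat(c['attitude']).inv().apply(np.asarray(P)-c['eye'])
    if n=='wrist':
        r=np.hypot(v[0],v[1]); t=np.arctan2(r,v[2]); return np.array([c['cx']+f*t*v[0]/r,c['cy']+f*t*v[1]/r])
    return np.array([c['cx']+f*v[0]/v[2],c['cy']+f*v[1]/v[2]])
E
python3 - <<'E'
from h import *
p=cv2.imread('pics/top0.png')
cv2.imwrite('pics/topc.png',cv2.resize(p[185:295,260:380],None,fx=5,fy=5,interpolation=cv2.INTER_CUBIC))
for n,uv,z in[('knob',(290,239),.07),('post',(280,272),.042),('corner tl',(283,199),.01),('corner tr',(358,206),.01),('br',(353,279),.01),('bl',(276,273),.01)]:print(n,onz('top',uv,z).round(3))
E
```

```text
knob [0.573 0.064 0.07 ]
post [0.497 0.089 0.042]
corner tl [0.674 0.086 0.01 ]
corner tr [ 0.658 -0.096  0.01 ]
br [ 0.482 -0.084  0.01 ]
bl [0.495 0.101 0.01 ]
```

View pics/topc.png

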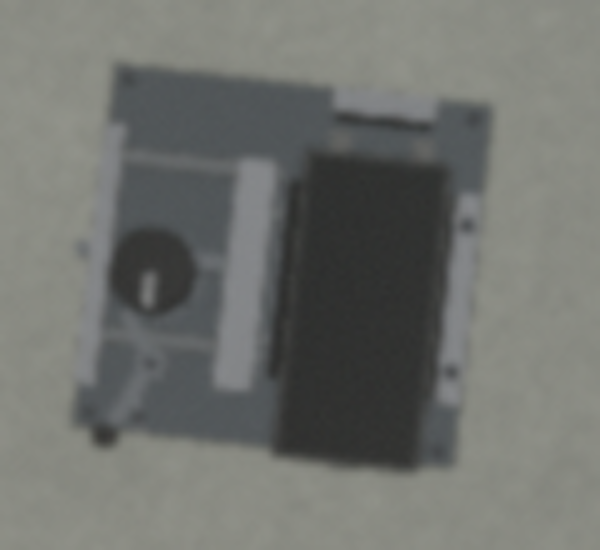

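Request:
play_rows(
  motion="0.05 0.05 0 0.15 0.085; 0.095 0.095 0 0.3 0.085; 0.14 0.145 0 0.45 0.085; 0.185 0.19 0 0.6 0.085; 0.23 0.24 0 0.75 0.085; 0.28 0.29 0 0.9 0.085; 0.33 0.34 0 1.05 0.085; 0.37 0.39 0 1.2 0.085",
)

```text
t: 1.15
tool_pos: [0.5292, -0.1288, 0.4038]
orientation: [0.711, 0.704, -0.001, -0.0]
wrist_force: [0.7, -0.4, 0.5]
gripper_width: 1.0
```

Request:
play_rows(
  motion="0 0 0 0 0.085; 0 0 0 0 0.0",
)

```text
t: 1.4
tool_pos: [0.5289, -0.1286, 0.4033]
orientation: [0.711, 0.704, -0.001, -0.001]
wrist_force: [-0.0, -0.8, -0.4]
gripper_width: 0.813
```

```bash
python3 - <<'E'
from h import *
s=observe();print(s['t'],s['tool_pos'],s['orientation'],s['q'])
c=eyes.calibration('wrist');import pickle;pickle.dump(c,open('pics/w1.pkl','wb'))
p,d=eyes.read_camera("wrist");cv2.imwrite("pics/w1.png",p);np.save('pics/w1.npy',d)
E
```

```text
1.4 [ 0.52893663 -0.1286485   0.40330252] [ 0.71058795  0.70360648 -0.00132985 -0.00095789] [-2.38248123e-01  2.95185434e-01 -9.22061683e-02  1.18643081e+00
 -1.25979533e-03  1.34242346e+00]
```

View pics/w1.png

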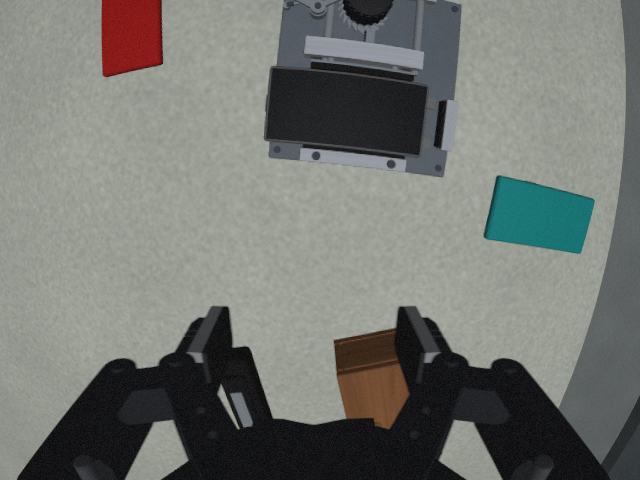

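Request:
play_rows(
  motion="0.01 0.05 0 0 0.0; 0.02 0.1 0 0 0.0; 0.02 0.14 0 0 0.0; 0.02 0.14 0 0 0.0; 0.02 0.14 0 0 0.0",
)

```text
t: 2.08
tool_pos: [0.548, 0.0092, 0.4036]
orientation: [0.712, 0.702, -0.002, -0.001]
wrist_force: [-0.7, 0.0, -0.4]
gripper_width: 0.001
```

```bash
python3 - <<'E'
from h import *
s=observe();print(s['t'],s['tool_pos'],s['orientation'],s['q'],s['torque'])
c=eyes.calibration('wrist');import pickle;pickle.dump(c,open('pics/w2.pkl','wb'))
p,d=eyes.read_camera("wrist");cv2.imwrite("pics/w2.png",p);np.save('pics/w2.npy',d)
E
```

```text
2.075 [0.54797496 0.00921376 0.40361157] [ 7.11798049e-01  7.02382089e-01 -1.57099300e-03 -6.85911038e-04] [ 1.71278965e-02  3.01509159e-01 -8.22980531e-02  1.19020973e+00
 -1.17542757e-03  1.60124241e+00] [0.02083794 0.00558596 0.00547512]
```

View pics/w2.png

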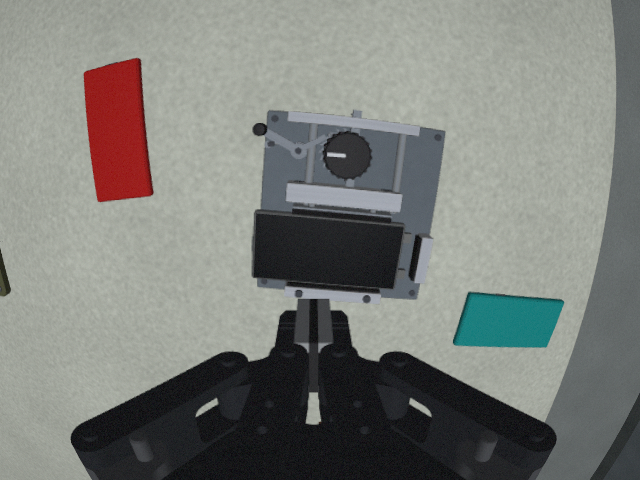

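The clamp shows fully: knob at about (347,155), post at (260,129), phone at (253–405, 210–288), stop at (422,259). I'll zoom in to refine these.

```bash
python3 - <<'E'
from h import *
p=cv2.imread('pics/w2.png')
a=cv2.resize(p[95:310,240:450],None,fx=3.7,fy=2.79,interpolation=cv2.INTER_CUBIC)
cv2.imwrite('pics/w2c.png',cv2.convertScaleAbs(cv2.resize(p[100:305,240:450],None,fx=2.9,fy=2.9,interpolation=cv2.INTER_CUBIC),alpha=1.6))
d=np.load('pics/w2.npy');print(d[155,347],d[129,260],d[250,330],d[259,422],d[40,300])
E
```

```text
0.2938292 0.31476736 0.3662009 0.3666357 0.32720187
```

View pics/w2c.png

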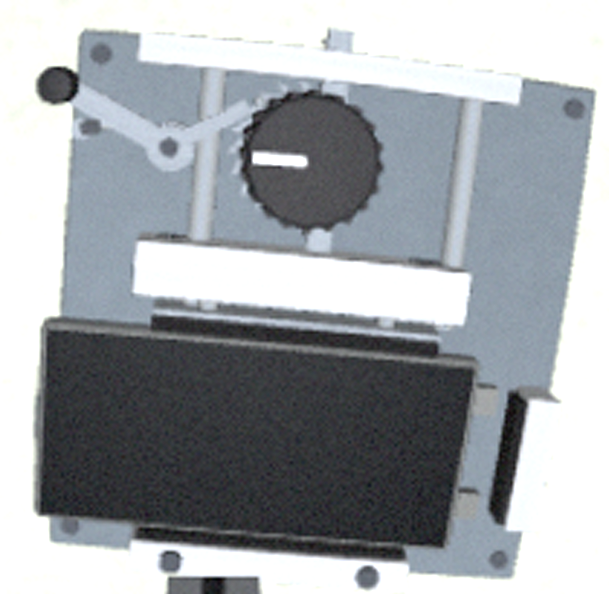

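```bash
python3 - <<'E'
from h import *
import pickle
c=pickle.load(open('pics/w2.pkl','rb'))
g=lambda uv,z:onz('wrist',(240+uv[0]/2.9,100+uv[1]/2.9),z,c)
pts=[('tl',(80,30),.01,(-76,129)),('tr',(597,90),.01,(102,129)),('br',(512,577),.01,(102,-57)),('knob',(314,160),.07,(0,95)),('post',(56,84),.042,(-79,110)),('pivot',(168,147),.03,(-42,93))]
W=np.array([g(u,z)[:2] for _,u,z,_ in pts]);C=np.array([q for *_,q in pts])/1000
def fit(W,C):
    w=W-W.mean(0);k=C-C.mean(0)
    th=np.arctan2((k[:,0]*w[:,1]-k[:,1]*w[:,0]).sum(),(k*w).sum())
    Rm=np.array([[np.cos(th),-np.sin(th)],[np.sin(th),np.cos(th)]])
    return th,Rm,W.mean(0)-Rm@C.mean(0)
th,Rm,t=fit(W,C);print('yaw',th,'org',t)
for (n,*_),w,k in zip(pts,W,C):print(n,w.round(4),((w-t)@Rm*1000).round(1),k*1000)
for n,u,z in[('p-+',(47,318),.026),('p++',(478,360),.026),('p+-',(443,548),.026),('p--',(37,514),.026),('stop',(518,390),.026),('stop2',(494,524),.026),('kn tip',(253,157),.07),('kn in',(307,162),.07)]:
    w=g(u,z)[:2];print(n,w.round(4),((w-t)@Rm*1000).round(1))
E
```

```text
yaw -0.10614050317684107 org [ 0.56548577 -0.02916303]
tl [0.5039 0.1064] [-75.6 128.2] [-76. 129.]
tr [0.68   0.0878] [101.5 128.5] [102. 129.]
br [ 0.66   -0.0951] [101.  -55.6] [102. -57.]
knob [0.5756 0.0657] [ 0.  95.4] [ 0. 95.]
post [0.5    0.0885] [-77.6 110. ] [-79. 110.]
pivot [0.5332 0.0672] [-42.3  92.4] [-42.  93.]
p-+ [0.4915 0.0116] [-77.9  32.7]
p++ [ 0.6362 -0.0046] [67.7 31.9]
p+- [ 0.628  -0.0743] [ 66.9 -38.2]
p-- [ 0.4835 -0.0588] [-78.3 -38.1]
stop [ 0.6511 -0.0153] [83.7 22.8]
stop2 [ 0.6462 -0.0654] [ 84.1 -27.5]
kn tip [0.5586 0.0666] [-17.   94.5]
kn in [0.5736 0.0651] [-1.9 94.6]
```

```bash
cat >> h.py <<'E'
TH=-0.1061;ORG=np.array([0.56549,-0.02916])
RM=np.array([[np.cos(TH),-np.sin(TH)],[np.sin(TH),np.cos(TH)]])
def w2c(w): return (np.asarray(w)[:2]-ORG)@RM*1000
def c2w(k): return RM@(np.asarray(k)/1000)+ORG
def tip(s=None,L=.173):
    s=s or observe(); r=R.from_quat(s['orientation']); t=s['tool_pos']+r.apply([0,0,L])
    yaw=R.from_quat(s['orientation'])*R.from_euler('x',-np.pi); return t,yaw.as_euler('ZYX')
def stat(L=.173):
    s=observe();t,e=tip(s,L);print('t',round(s['t'],2),'tip clamp',w2c(t).round(1),'z',(t[2]*1000).round(1),'ypr',e.round(4),'F',s['wrist_force'].round(2),'T',s['torque'].round(3),'grip',round(s['gripper_width']*85.4,1),'q1,6',s['q'][[0,5]].round(2));return s,t,e
def go(k,z,L=.173):
    s,t,e=stat(L); print('shift',(np.r_[c2w(k),z/1000]-t).round(4))
E
python3 -c "
from h import *
go((-84,136),95)"
```

```text
t 2.12 tip clamp [-21.9  35.9] z 230.6 ypr [1.557e+00 1.100e-03 3.100e-03] F [-0.49 -0.34  0.04] T [-0.03  -0.015  0.024] grip 0.4 q1,6 [0.02 1.6 ]
shift [-0.0512  0.1061 -0.1356]
```

Request:
play_rows(
  motion="-0.026 0.053 0 -0.09 0.0; -0.051 0.106 0 -0.09 0; -0.051 0.106 -0.05 -0.09 0; -0.051 0.106 -0.1 -0.09 0; -0.051 0.106 -0.136 -0.09 0; -0.051 0.106 -0.136 -0.09 0; -0.051 0.106 -0.136 -0.09 0",
)

```text
t: 3.0
tool_pos: [0.4979, 0.1143, 0.2689]
orientation: [0.743, 0.669, -0.001, -0.0]
wrist_force: [-0.2, -0.1, -0.1]
gripper_width: 0.0
```

```bash
python3 - <<'E'
from h import *
go((-84,136),32)
c=eyes.calibration('wrist');print(c)
p,d=eyes.read_camera("wrist");cv2.imwrite("pics/w3.png",p)
E
```

```text
t 3.0 tip clamp [-82.6 135.4] z 95.9 ypr [1.4653e+00 7.0000e-04 1.4000e-03] F [-0.22 -0.1  -0.14] T [-0.025 -0.017 -0.059] grip 0.0 q1,6 [0.23 1.9 ]
shift [-0.0013  0.0008 -0.0639]
{'vfov': 65.70646984690485, 'cx': 313.1221741037903, 'cy': 244.90739211119487, 'eye': array([0.50555008, 0.19342771, 0.23759667]), 'attitude': array([ 0.98610134, -0.05260416, -0.00869866,  0.15735718])}
```

View pics/w3.png

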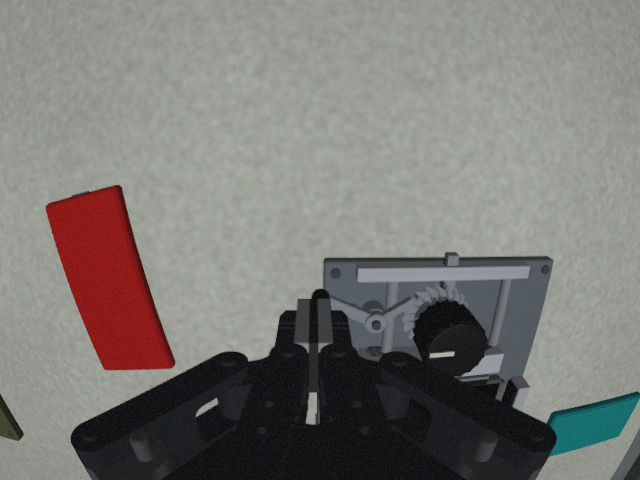

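```bash
python3 - <<'E'
from h import *
t,_=tip();print(proj('wrist',t))
for k,z in[((-79,110),.042),((-84,136),.032),((-76,129),.01),((-84,124),.032)]:print(k,proj('wrist',np.r_[c2w(k),z]))
E
```

```text
[314.77555908 317.47581641]
(-79, 110) [319.40329611 310.57194163]
(-84, 136) [310.98314309 263.95663893]
(-76, 129) [323.35248382 261.8650433 ]
(-84, 124) [311.02882267 282.4258058 ]
```

```bash
python3 - <<'E'
from h import *
for k,z in[((-79,116),.042),((-79,116),.022),((-79,110),.022)]:print(k,proj('wrist',np.r_[c2w(k),z]))
E
```

```text
(-79, 116) [319.47167337 301.63555419]
(-79, 116) [318.95664436 287.51970102]
(-79, 110) [318.90213234 295.94734147]
```

Request:
play_rows(
  motion="-0.001 0.001 -0.03 0 0; -0.001 0.001 -0.055 0 0; -0.001 0.001 -0.064 0 0; -0.001 0.001 -0.064 0 0; -0.001 0.001 -0.064 0 0",
)

```text
t: 3.68
tool_pos: [0.4981, 0.1157, 0.2067]
orientation: [0.743, 0.669, 0.001, 0.001]
wrist_force: [0.3, 0.9, -0.0]
gripper_width: -0.003
```

```bash
python3 -c "
from h import *
go((-84,121),32);go((-84,103),32)"
```

```text
t 3.67 tip clamp [-82. 137.] z 33.7 ypr [ 1.4656e+00 -6.0000e-04 -2.3000e-03] F [ 0.33  0.9  -0.02] T [ 0.047 -0.023 -0.021] grip -0.2 q1,6 [0.23 1.9 ]
shift [-0.0037 -0.0157 -0.0017]
t 3.67 tip clamp [-82. 137.] z 33.7 ypr [ 1.4656e+00 -6.0000e-04 -2.3000e-03] F [ 0.33  0.9  -0.02] T [ 0.047 -0.023 -0.021] grip -0.2 q1,6 [0.23 1.9 ]
shift [-0.0056 -0.0336 -0.0017]
```

Request:
play_rows(
  motion="-0.002 -0.008 -0.002 0 0; -0.003 -0.013 -0.002 0 0; -0.003 -0.018 -0.002 0 0; -0.004 -0.023 -0.002 0 0; -0.005 -0.028 -0.002 0 0; -0.005 -0.033 -0.002 0 0; -0.005 -0.034 -0.002 0 0; -0.005 -0.034 -0.002 0 0",
)

```text
t: 4.68
tool_pos: [0.4932, 0.0816, 0.2047]
orientation: [0.743, 0.669, 0.001, 0.001]
wrist_force: [0.3, 0.2, 0.1]
gripper_width: 0.001
```

```bash
python3 - <<'E'
from h import *
stat()
p,d=eyes.read_camera("wrist");cv2.imwrite("pics/w4.png",p)
E
```

```text
t 4.67 tip clamp [-83.3 102.6] z 31.7 ypr [ 1.4654e+00 -7.0000e-04 -2.3000e-03] F [0.25 0.19 0.1 ] T [-0.009  0.012  0.01 ] grip 0.1 q1,6 [0.16 1.84]
```

View pics/w4.png

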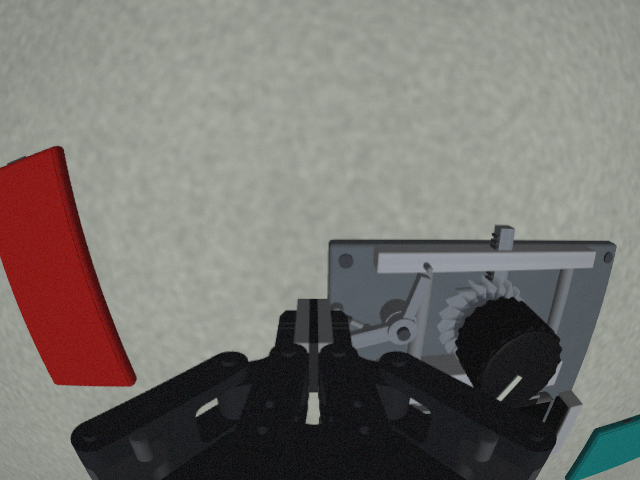

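```bash
python3 -c "
from h import *
go((0,95),95);go((0,95),37)"
```

```text
t 4.72 tip clamp [-83.2 102.7] z 31.7 ypr [ 1.4656e+00 -8.0000e-04 -2.4000e-03] F [-0.22 -0.82 -0.84] T [ 0.004 -0.011  0.017] grip 0.2 q1,6 [0.16 1.84]
shift [ 0.0819 -0.0165  0.0633]
t 4.72 tip clamp [-83.2 102.7] z 31.7 ypr [ 1.4656e+00 -8.0000e-04 -2.4000e-03] F [-0.22 -0.82 -0.84] T [ 0.004 -0.011  0.017] grip 0.2 q1,6 [0.16 1.84]
shift [ 0.0819 -0.0165  0.0053]
```

Request:
play_rows(
  motion="0.001 0.01 0 0 0; 0.001 0.012 0.04 0 0.03; 0.001 0.01 0.075 0 0.065; 0.04 -0.005 0.075 0 0.065; 0.082 -0.0165 0.075 0 0.065; 0.082 -0.0165 0.075 0 0.065; 0.082 -0.0165 0.075 0 0.065",
)

```text
t: 5.6
tool_pos: [0.5746, 0.0657, 0.2792]
orientation: [0.743, 0.669, 0.0, -0.0]
wrist_force: [0.3, 0.2, 0.3]
gripper_width: 0.761
```

```bash
python3 - <<'E'
from h import *
go((0,95),37)
c=eyes.calibration('wrist')
print(proj('wrist',np.r_[c2w((0,95)),.07],c))
p,d=eyes.read_camera("wrist");cv2.imwrite("pics/w5.png",p)
p,d=eyes.read_camera("top");cv2.imwrite('pics/top5c.png',cv2.resize(p[185:295,260:380],None,fx=5,fy=5,interpolation=cv2.INTER_CUBIC))
E
```

```text
t 5.6 tip clamp [-0.9 95.4] z 106.2 ypr [ 1.466e+00 -7.000e-04 -5.000e-04] F [0.27 0.18 0.34] T [0.005 0.022 0.026] grip 65.0 q1,6 [0.11 1.79]
shift [ 0.0008 -0.0005 -0.0692]
[316.0669554  284.55215225]
```

View pics/w5.png

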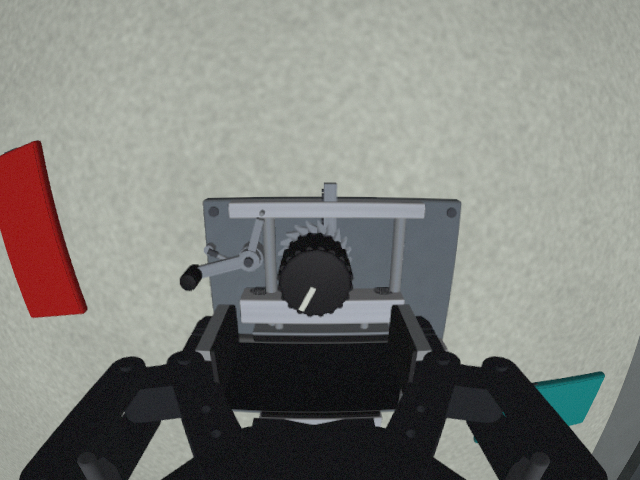

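Request:
play_rows(
  motion="0.001 0 -0.035 0 0.065; 0.001 0 -0.06 0 0.065; 0.001 0 -0.069 0 0.065; 0.001 0 -0.069 0 0.065; 0.001 0 -0.069 0 0.0; 0.001 0 -0.069 0 0; 0.001 0 -0.069 0 0; 0.001 0 -0.069 0 0",
)

```text
t: 6.7
tool_pos: [0.5753, 0.0659, 0.2119]
orientation: [0.743, 0.669, 0.001, 0.0]
wrist_force: [-2.0, 0.6, 6.2]
gripper_width: 0.435
```

```bash
python3 -c "
from h import *
stat()"
```

```text
t 6.7 tip clamp [ 0.1 95.8] z 38.9 ypr [ 1.4665e+00 -1.3000e-03 -2.2000e-03] F [-2.03  0.64  6.23] T [0.036 0.432 0.066] grip 37.2 q1,6 [0.11 1.79]
```

Request:
play_rows(
  motion="0 0 0 0.12 0; 0 0 0 0.24 0; 0 0 0 0.36 0; 0 0 0 0.45 0; 0 0 0 0.45 0",
)

```text
t: 7.32
tool_pos: [0.5752, 0.0658, 0.212]
orientation: [0.575, 0.818, 0.001, 0.0]
wrist_force: [0.2, -0.4, -1.7]
gripper_width: 0.441
```

```bash
python3 -c "
from h import *
stat()"
```

```text
t 7.33 tip clamp [-0.2 95.7] z 39.0 ypr [ 1.9153e+00 -1.1000e-03 -2.0000e-03] F [ 0.19 -0.39 -1.7 ] T [-0.064  0.127  0.039] grip 37.7 q1,6 [0.11 1.34]
```

Request:
play_rows(
  motion="0 0 0 0.08 0; 0 0 0 0.16 0; 0 0 0 0.24 0; 0 0 0 0.24 0",
)

```text
t: 7.82
tool_pos: [0.5752, 0.0656, 0.212]
orientation: [0.474, 0.88, 0.001, 0.0]
wrist_force: [-0.6, -1.0, -3.3]
gripper_width: 0.441
```

```bash
python3 -c "
from h import *
stat()"
```

```text
t 7.83 tip clamp [-0.3 95.6] z 39.0 ypr [ 2.153e+00 -1.000e-03 -1.800e-03] F [-0.58 -1.04 -3.35] T [-0.114  0.149  0.009] grip 37.6 q1,6 [0.11 1.1 ]
```

Request:
play_rows(
  motion="0 0 0 0.08 0; 0 0 0 0.16 0; 0 0 0 0.2 0; 0 0 0 0.2 0",
)

```text
t: 8.32
tool_pos: [0.5755, 0.0653, 0.2121]
orientation: [0.386, 0.923, 0.001, 0.0]
wrist_force: [0.6, -2.6, -2.7]
gripper_width: 0.441
```

```bash
python3 -c "
from h import *
stat()"
```

```text
t 8.32 tip clamp [ 0.2 95.2] z 39.1 ypr [ 2.3496e+00  3.0000e-04 -1.7000e-03] F [ 0.61 -2.61 -2.72] T [-0.435 -0.209 -0.496] grip 37.7 q1,6 [0.11 0.9 ]
```

Request:
play_rows(
  motion="0 0 0 -0.01 0.065; 0 0 0 0 0.065; 0 0 0 0 0.065; 0 0 0.05 0 0.065; 0 0 0.1 0 0.065; 0 0 0.12 0.1 0.065; 0 0 0.12 0.1 0.065",
)

```text
t: 9.2
tool_pos: [0.5763, 0.0655, 0.3342]
orientation: [0.34, 0.941, 0.002, 0.002]
wrist_force: [0.4, -1.5, 0.1]
gripper_width: 0.76
```

```bash
python3 - <<'E'
from h import *
go((-105,-4),95)
c=eyes.calibration('wrist')
print(proj('wrist',np.r_[c2w((0,95)),.07],c))
import pickle;pickle.dump(c,open('pics/w6.pkl','wb'))
p,d=eyes.read_camera("wrist");cv2.imwrite("pics/w6.png",p)
E
```

```text
t 9.2 tip clamp [ 1.7 95.7] z 161.2 ypr [ 2.4486  0.0034 -0.0052] F [ 0.37 -1.47  0.1 ] T [0.013 0.012 0.032] grip 64.9 q1,6 [0.11 0.81]
shift [-0.1166 -0.0878 -0.0662]
[310.99820897 248.63830642]
```

View pics/w6.png

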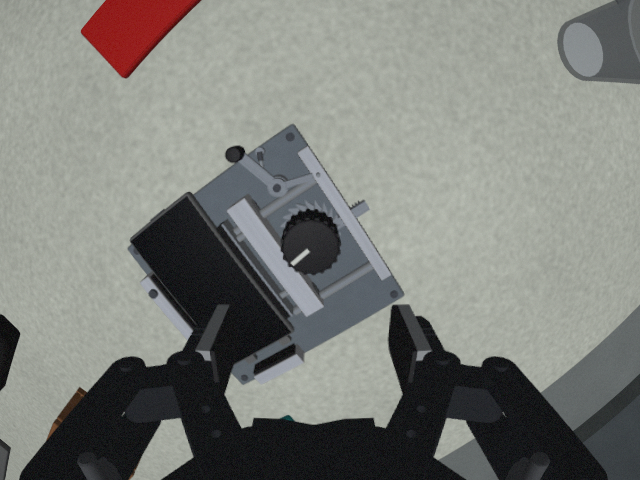

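```bash
python3 - <<'E'
from h import *
import pickle
c=pickle.load(open('pics/w6.pkl','rb'));p=cv2.imread('pics/w6.png')
m=(p[200:290,270:350].min(2)>110).astype(np.uint8);n,l,st,ce=cv2.connectedComponentsWithStats(m)
print(st,ce+[270,200])
for n,u,z in[('kc',(311,243),.07),('mk1',(308.5,251.5),.07),('mk2',(292,264),.07),('p-+',(190,194),.026),('p--',(132,243),.026),('p++',(293,333),.026)]:print(n,w2c(onz('wrist',u,z,c)).round(1))
cv2.imwrite('pics/w6c.png',cv2.convertScaleAbs(cv2.resize(p[180:390,120:330],None,fx=2.8,fy=2.8,interpolation=cv2.INTER_CUBIC),alpha=1.6))
E
```

```text
[[   0    0   80   90 5287]
 [   0    0   19   13  111]
 [  36    1    8    9   37]
 [  45    1    6   10   31]
 [  59    0   21   31  407]
 [  13    5   23   15  102]
 [  53    4    4    9   22]
 [  59    9    4    9   16]
 [  11   22    5    5   15]
 [  70   33    1    2    2]
 [   0   34   42   56  952]
 [  21   49   19   17  107]
 [  58   77   22   13  107]
 [   0   87    2    3    4]] [[311.99319085 243.67316058]
 [277.11711712 204.63063063]
 [309.24324324 205.56756757]
 [317.12903226 206.22580645]
 [341.69287469 212.37100737]
 [294.37254902 211.05882353]
 [324.31818182 208.22727273]
 [330.5        213.1875    ]
 [283.         224.4       ]
 [340.         233.5       ]
 [284.44957983 269.4842437 ]
 [299.88785047 256.73831776]
 [340.6635514  284.35514019]
 [270.25       288.25      ]]
kc [-3.3 97.2]
mk1 [ 0.7 92.5]
mk2 [ 2.  78.3]
p-+ [-77.5  33.1]
p-- [-76. -37.]
p++ [68.3 30.4]
```

View pics/w6c.png

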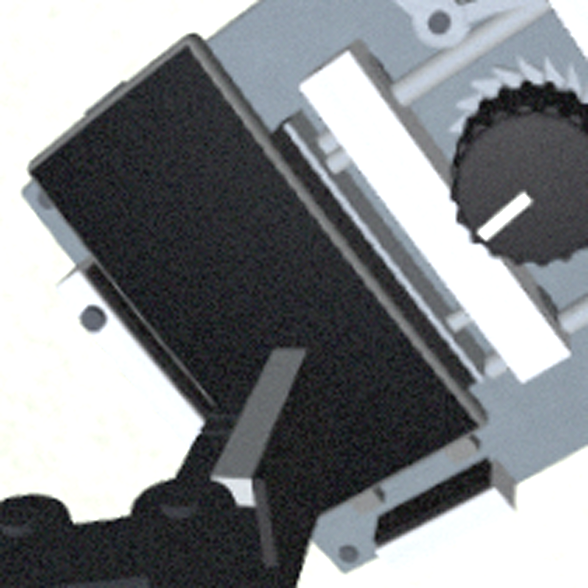

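Request:
play_rows(
  motion="-0.04 -0.03 0 0.15 0; -0.08 -0.06 0 0.3 0; -0.117 -0.088 -0.03 0.45 0; -0.117 -0.088 -0.08 0.587 0; -0.117 -0.088 -0.12 0.587 0; -0.117 -0.088 -0.12 0.587 0; -0.117 -0.088 -0.12 0.587 0",
)

```text
t: 10.12
tool_pos: [0.4587, -0.0225, 0.2126]
orientation: [0.053, 0.999, 0.001, 0.0]
wrist_force: [0.3, -0.9, -0.4]
gripper_width: -0.002
```

```bash
python3 - <<'E'
from h import *
go((-105,-4),18.5)
go((-90,-4),18.5)
p,d=eyes.read_camera("wrist");cv2.imwrite("pics/w7.png",p)
E
```

```text
t 10.12 tip clamp [-106.8   -4.2] z 39.6 ypr [ 3.0346e+00  5.0000e-04 -2.8000e-03] F [ 0.29 -0.85 -0.39] T [ 0.007 -0.024 -0.011] grip -0.2 q1,6 [-0.05  0.06]
shift [ 0.0018  0.     -0.0211]
t 10.12 tip clamp [-106.8   -4.2] z 39.6 ypr [ 3.0346e+00  5.0000e-04 -2.8000e-03] F [ 0.29 -0.85 -0.39] T [ 0.007 -0.024 -0.011] grip -0.2 q1,6 [-0.05  0.06]
shift [ 0.0167 -0.0016 -0.0211]
```

View pics/w7.png

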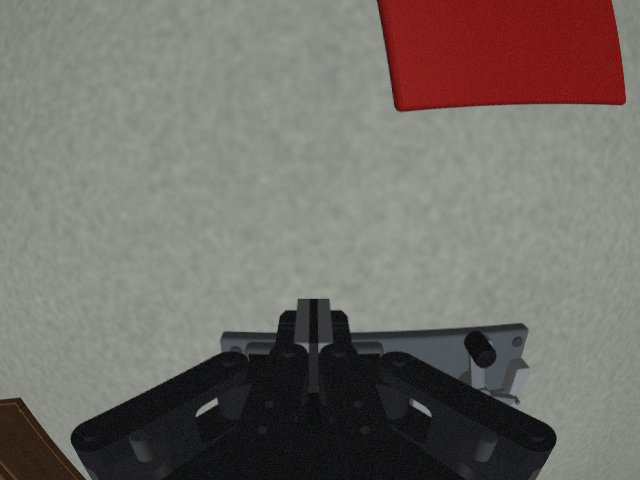

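Request:
play_rows(
  motion="0.002 0 -0.015 0 0; 0.002 0 -0.021 0 0; 0.007 -0.0005 -0.021 0 0; 0.012 -0.001 -0.021 0 0; 0.012 -0.001 -0.021 0 0",
)

```text
t: 10.8
tool_pos: [0.4723, -0.0236, 0.1926]
orientation: [0.053, 0.999, 0.001, 0.002]
wrist_force: [-0.3, 0.3, -0.3]
gripper_width: 0.0
```

```bash
python3 - <<'E'
from h import *
go((-76,-4),18.5)
E
```

```text
t 10.8 tip clamp [-92.6  -3.9] z 19.6 ypr [ 3.0347e+00  3.9000e-03 -3.0000e-03] F [-0.25  0.31 -0.27] T [-0.014 -0.007 -0.005] grip 0.0 q1,6 [-0.05  0.06]
shift [ 0.0165 -0.0019 -0.0011]
```

Request:
play_rows(
  motion="0.002 0 -0.001 0 0; 0.004 -0.0004 -0.001 0 0; 0.006 -0.0006 -0.001 0 0; 0.008 -0.0009 -0.001 0 0; 0.01 -0.001 -0.001 0 0; 0.01 -0.001 -0.001 0 0",
)

```text
t: 11.55
tool_pos: [0.4831, -0.0247, 0.1918]
orientation: [0.053, 0.999, 0.001, 0.003]
wrist_force: [0.5, 0.3, 0.4]
gripper_width: 0.003
```

```bash
python3 - <<'E'
from h import *
go((-76,-4),18.5)
p,d=eyes.read_camera("wrist");cv2.imwrite("pics/w8.png",p)
p,d=eyes.read_camera("top");cv2.imwrite('pics/top8c.png',cv2.resize(p[185:295,260:380],None,fx=5,fy=5,interpolation=cv2.INTER_CUBIC))
E
```

```text
t 11.55 tip clamp [-81.3  -3.8] z 18.8 ypr [ 3.0346e+00  5.8000e-03 -2.8000e-03] F [0.53 0.29 0.42] T [-0.021  0.072 -0.008] grip 0.3 q1,6 [-0.05  0.06]
shift [ 0.0053 -0.0007 -0.0003]
```

View pics/top8c.png

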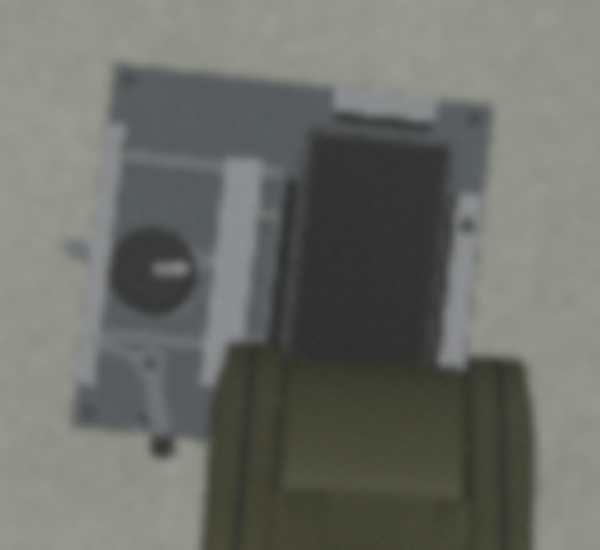

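Request:
play_rows(
  motion="0.001 0 0 0 0; 0.002 -0.0002 0 0 0; 0.003 -0.0003 0 0 0; 0.003 -0.0003 0 0 0",
)

```text
t: 12.15
tool_pos: [0.4862, -0.025, 0.1919]
orientation: [0.053, 0.999, 0.001, 0.003]
wrist_force: [-1.5, 0.9, 0.4]
gripper_width: -0.002
```

Request:
play_rows(
  motion="0.0007 0 0 0 0; 0.0007 0 0 0 0",
)

```text
t: 12.4
tool_pos: [0.4871, -0.0251, 0.1918]
orientation: [0.054, 0.999, 0.001, 0.003]
wrist_force: [-1.9, 0.5, -0.3]
gripper_width: 0.002
```

```bash
python3 - <<'E'
from h import *
go((-76,-4),18.5)
p,d=eyes.read_camera("top");cv2.imwrite('pics/top9c.png',cv2.resize(p[185:295,260:380],None,fx=5,fy=5,interpolation=cv2.INTER_CUBIC))
E
```

```text
t 12.4 tip clamp [-77.2  -3.7] z 18.8 ypr [ 3.0345e+00  6.6000e-03 -2.8000e-03] F [-1.86  0.46 -0.31] T [ 0.005  0.27  -0.064] grip 0.1 q1,6 [-0.05  0.05]
shift [ 0.0012 -0.0004 -0.0003]
```

View pics/top9c.png

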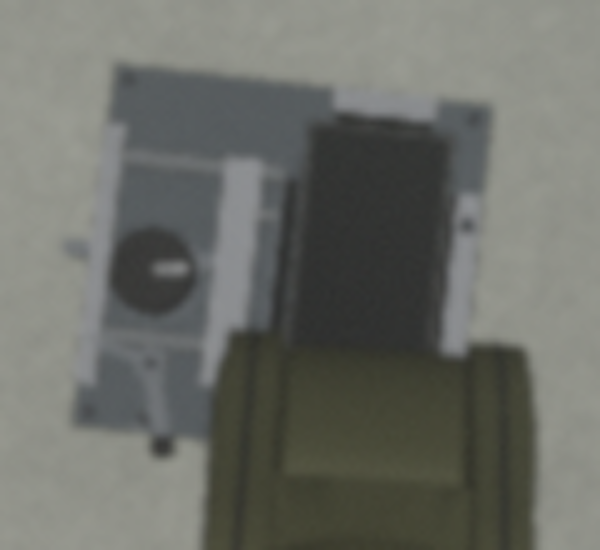

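Nearly home (push force about 1.9 N). Continuing in sub-millimetre steps.

Request:
play_rows(
  motion="0.0007 -0.0001 0 0 0; 0.0007 -0.0001 0 0 0",
)

```text
t: 12.7
tool_pos: [0.4879, -0.0252, 0.1919]
orientation: [0.053, 0.999, 0.001, 0.004]
wrist_force: [-1.6, -0.5, -0.7]
gripper_width: 0.002
```

Request:
play_rows(
  motion="0.0007 -0.0001 0 0 0; 0.0007 -0.0001 0 0 0",
)

```text
t: 12.95
tool_pos: [0.4885, -0.0253, 0.1918]
orientation: [0.053, 0.999, 0.001, 0.003]
wrist_force: [-2.1, -0.3, 0.6]
gripper_width: -0.001
```

Request:
play_rows(
  motion="0.0005 -0.0001 0 0 0; 0.0005 -0.0001 0 0 0",
)

```text
t: 13.2
tool_pos: [0.4887, -0.0253, 0.1918]
orientation: [0.053, 0.999, 0.001, 0.003]
wrist_force: [-4.7, 0.1, 1.4]
gripper_width: 0.003
```

Request:
play_rows(
  motion="0.0005 -0.0001 0 0 0; 0.0005 -0.0001 0 0 0",
)

```text
t: 13.45
tool_pos: [0.4888, -0.0253, 0.1918]
orientation: [0.053, 0.999, 0.001, 0.002]
wrist_force: [-5.2, 1.4, 3.7]
gripper_width: -0.0
```

```bash
python3 - <<'E'
from h import *
go((-100,-4),18.5)
E
```

```text
t 13.45 tip clamp [-75.8  -3.8] z 18.8 ypr [ 3.0347  0.0048 -0.0031] F [-5.21  1.35  3.65] T [ 0.208  0.911 -0.005] grip -0.0 q1,6 [-0.05  0.05]
shift [-0.0241  0.0023 -0.0003]
```

Request:
play_rows(
  motion="0.0007 -0.0001 0 0 0; 0.0007 -0.0001 0 0 0",
)

```text
t: 13.7
tool_pos: [0.489, -0.0254, 0.1917]
orientation: [0.053, 0.999, 0.001, 0.002]
wrist_force: [-5.3, 1.2, 4.9]
gripper_width: 0.004
```

```bash
python3 - <<'E'
from h import *
go((-100,-4),18.5)
p,d=eyes.read_camera("top");cv2.imwrite('pics/top10c.png',cv2.resize(p[185:295,260:380],None,fx=5,fy=5,interpolation=cv2.INTER_CUBIC))
E
```

```text
t 13.7 tip clamp [-75.8  -3.8] z 18.7 ypr [ 3.0347  0.0036 -0.0031] F [-5.26  1.17  4.93] T [0.168 1.028 0.011] grip 0.3 q1,6 [-0.05  0.05]
shift [-0.0241  0.0024 -0.0002]
```

View pics/top10c.png

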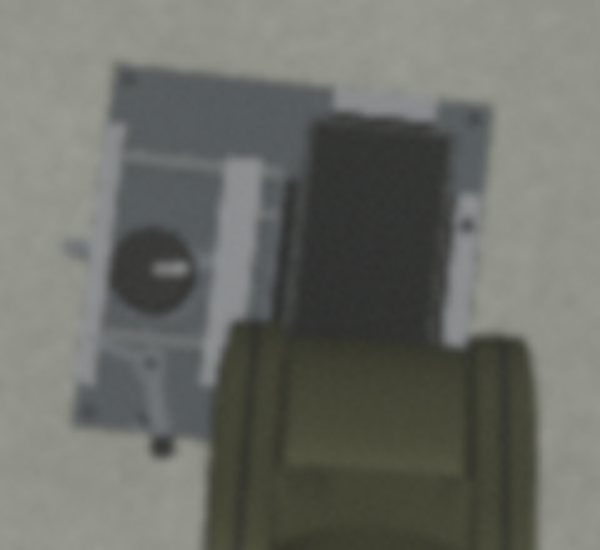

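Request:
play_rows(
  motion="-0.012 0.001 0 0 0; -0.024 0.0024 0 0 0; -0.024 0.0024 0.05 -0.15 0; -0.024 0.0024 0.09 -0.3 0; -0.024 0.0024 0.09 -0.48 0; -0.024 0.0024 0.09 -0.66 0; -0.024 0.0024 0.09 -0.84 0; -0.024 0.0024 0.09 -1.02 0",
)

```text
t: 14.75
tool_pos: [0.4648, -0.023, 0.2819]
orientation: [0.537, 0.844, 0.001, 0.003]
wrist_force: [-0.4, 0.0, -0.2]
gripper_width: 0.0
```

```bash
python3 - <<'E'
from h import *
go((-86,58),75)
p,d=eyes.read_camera("top");cv2.imwrite('pics/top11c.png',cv2.resize(p[185:295,260:380],None,fx=5,fy=5,interpolation=cv2.INTER_CUBIC))
E
```

```text
t 14.75 tip clamp [-99.8  -4.8] z 108.9 ypr [ 2.0087  0.0044 -0.0043] F [-0.42  0.04 -0.22] T [-0.038  0.052 -0.035] grip 0.0 q1,6 [-0.05  1.08]
shift [ 0.0203  0.061  -0.0339]
```

View pics/top11c.png

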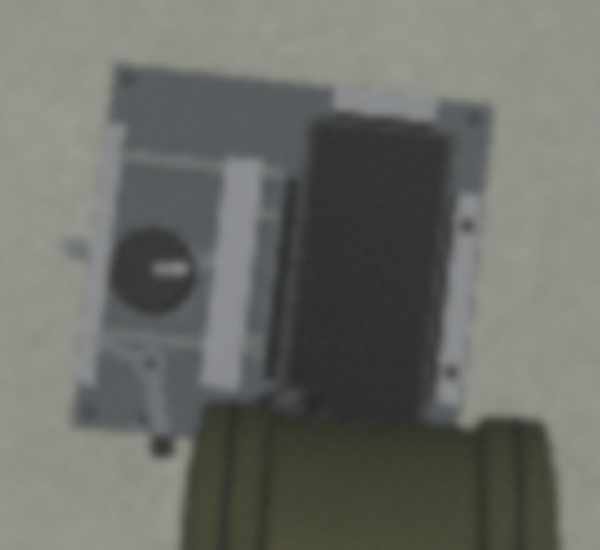

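Request:
play_rows(
  motion="0.008 0.03 0 -0.18 0; 0.02 0.061 0 -0.36 0; 0.02 0.061 -0.02 -0.544 0; 0.02 0.061 -0.034 -0.544 0; 0.02 0.061 -0.034 -0.544 0; 0.02 0.061 -0.034 -0.544 0",
)

```text
t: 15.55
tool_pos: [0.4848, 0.0377, 0.2481]
orientation: [0.744, 0.668, -0.0, 0.003]
wrist_force: [-0.6, -0.0, 0.1]
gripper_width: -0.0
```

```bash
python3 - <<'E'
from h import *
go((-86,58),32)
go((-86,91),32)
c=eyes.calibration('wrist')
for k,z in[((-81,83),.042),((-81,77),.042),((-81,77),.022)]:print(proj('wrist',np.r_[c2w(k),z],c))
p,d=eyes.read_camera("wrist");cv2.imwrite("pics/w12.png",p)
E
```

```text
t 15.55 tip clamp [-86.6  57.2] z 75.1 ypr [ 1.4625  0.0043 -0.0045] F [-0.64 -0.02  0.14] T [-0.009  0.053 -0.014] grip -0.0 q1,6 [0.08 1.76]
shift [ 0.0006  0.0008 -0.0431]
t 15.55 tip clamp [-86.6  57.2] z 75.1 ypr [ 1.4625  0.0043 -0.0045] F [-0.64 -0.02  0.14] T [-0.009  0.053 -0.014] grip -0.0 q1,6 [0.08 1.76]
shift [ 0.0041  0.0336 -0.0431]
[325.34192192 238.00824763]
[325.2595375  249.53816526]
[323.93658852 237.61965367]
```

View pics/w12.png

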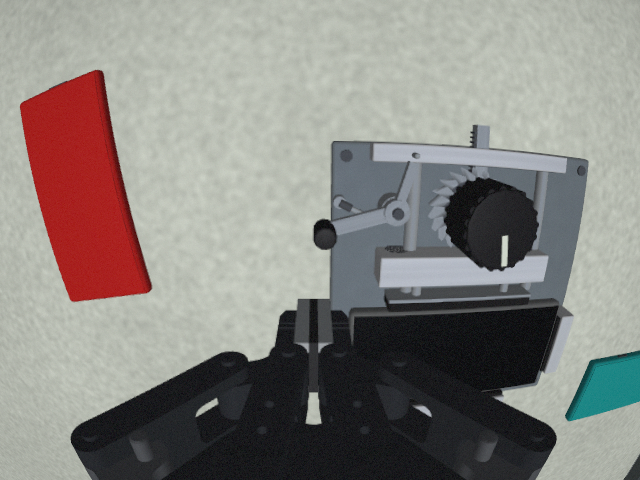

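The post shows at (325,235), matching the prediction of (325,238). Next I descend and push the post toward +y.

Request:
play_rows(
  motion="0.001 0.001 -0.025 0 0; 0.001 0.001 -0.043 0 0; 0.001 0.001 -0.043 0 0; 0.001 0.006 -0.043 0 0; 0.002 0.011 -0.043 0 0; 0.002 0.016 -0.043 0 0; 0.003 0.021 -0.043 0 0; 0.003 0.026 -0.043 0 0",
)

```text
t: 16.6
tool_pos: [0.4882, 0.0642, 0.2055]
orientation: [0.744, 0.668, 0.0, 0.003]
wrist_force: [-0.2, -0.1, -0.4]
gripper_width: 0.001
```

Request:
play_rows(
  motion="0.001 0.004 0 0 0; 0.001 0.008 0 0 0; 0.001 0.008 0 0 0",
)

```text
t: 16.98
tool_pos: [0.4895, 0.0719, 0.2055]
orientation: [0.744, 0.668, -0.0, 0.005]
wrist_force: [0.2, -3.5, 0.0]
gripper_width: -0.005
```

```bash
python3 - <<'E'
from h import *
stat()
p,d=eyes.read_camera("wrist");cv2.imwrite("pics/w13.png",p)
E
```

```text
t 16.98 tip clamp [-85.1  91.3] z 32.5 ypr [ 1.462   0.0061 -0.0067] F [ 0.21 -3.52  0.05] T [-0.865 -0.252 -0.05 ] grip -0.4 q1,6 [0.15 1.83]
```

View pics/w13.png

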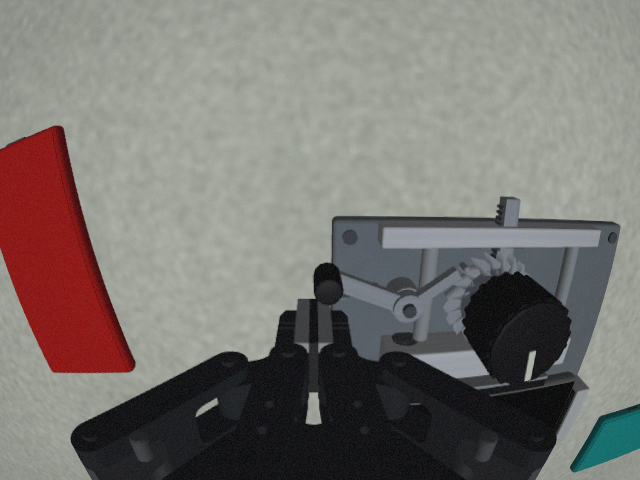

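Request:
play_rows(
  motion="-0.001 -0.01 0 0 0; -0.002 -0.02 0 0 0; -0.002 -0.02 0.04 0 0.065; -0.002 -0.02 0.07 0 0.065; -0.002 -0.02 0.075 0 0.065",
)

```text
t: 17.65
tool_pos: [0.4883, 0.0514, 0.2825]
orientation: [0.745, 0.667, 0.002, 0.005]
wrist_force: [-0.1, -0.1, -0.5]
gripper_width: 0.636
```

```bash
python3 - <<'E'
from h import *
go((0,95),110)
c=eyes.calibration('wrist')
import pickle;pickle.dump(c,open('pics/w14.pkl','wb'))
for k,z in[((-79,110),.042),((-81,83),.042)]:print(proj('wrist',np.r_[c2w(k),z],c))
p,d=eyes.read_camera("wrist");cv2.imwrite("pics/w14.png",p)
E
```

```text
t 17.65 tip clamp [-83.4  71.2] z 109.5 ypr [ 1.4612  0.004  -0.0105] F [-0.11 -0.1  -0.52] T [ 0.019 -0.003  0.032] grip 54.3 q1,6 [0.11 1.79]
shift [0.0855 0.0148 0.0005]
[320.52077206 198.55849809]
[317.1061392  243.46226229]
```

View pics/w14.png

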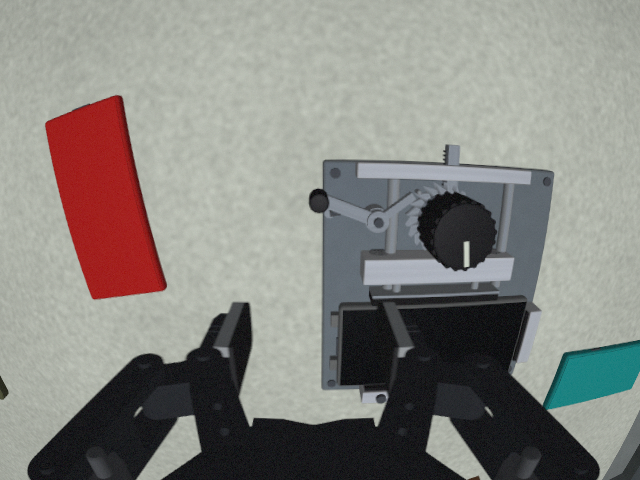

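Request:
play_rows(
  motion="0.04 0.007 0 0 0.065; 0.0855 0.0148 -0.003 0.004 0.065; 0.0855 0.0148 -0.003 0.004 0.065; 0.0855 0.0148 -0.003 0.004 0.065",
)

```text
t: 18.2
tool_pos: [0.5723, 0.0659, 0.2772]
orientation: [0.743, 0.669, -0.0, 0.004]
wrist_force: [1.1, -0.6, 0.2]
gripper_width: 0.764
```

```bash
cat > look.py <<'E'
from h import *
import pickle,sys
n=sys.argv[1]
go((0,95),37)
c=eyes.calibration('wrist');pickle.dump(c,open(f'pics/{n}.pkl','wb'))
p,d=eyes.read_camera("wrist");cv2.imwrite(f"pics/{n}.png",p)
cv2.imwrite(f'pics/{n}c.png',cv2.convertScaleAbs(cv2.resize(p[180:440,170:470],None,fx=2.6,fy=2.3,interpolation=cv2.INTER_CUBIC),alpha=1.8))
E
python3 look.py w15
```

```text
t 18.2 tip clamp [-2.4 94.4] z 104.2 ypr [ 1.4652  0.0051 -0.0052] F [ 1.08 -0.63  0.23] T [-0.013  0.027 -0.056] grip 65.2 q1,6 [0.12 1.79]
shift [ 0.0024  0.0003 -0.0672]
```

View pics/w15c.png

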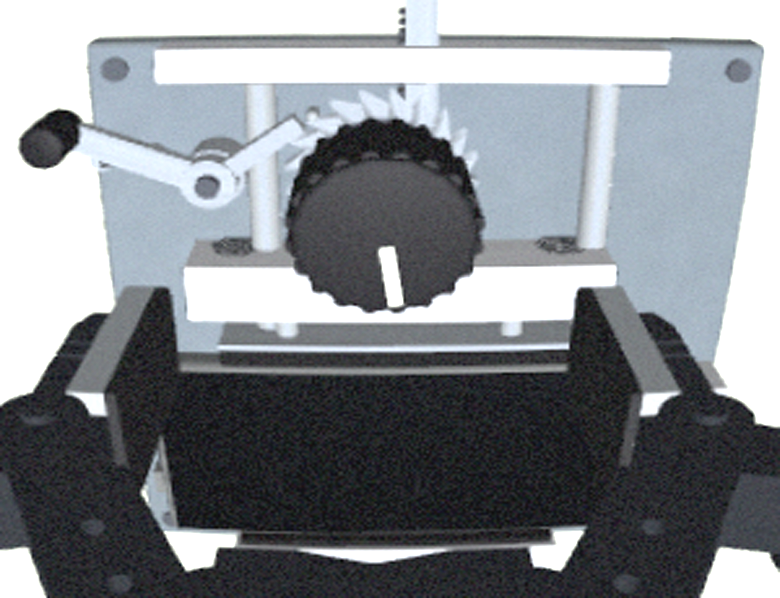

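Request:
play_rows(
  motion="0.0024 0 -0.01 0.15 0.065; 0.0024 0 -0.035 0.3 0.065; 0.0024 0 -0.06 0.4 0.065; 0.0024 0 -0.067 0.4 0.065; 0.0024 0 -0.067 0.4 0.065; 0.0024 0 -0.067 0.4 0; 0.0024 0 -0.067 0.4 0; 0.0024 0 -0.067 0.4 0",
)

```text
t: 19.25
tool_pos: [0.5744, 0.0659, 0.2121]
orientation: [0.596, 0.803, 0.001, 0.004]
wrist_force: [-2.0, -0.6, 5.0]
gripper_width: 0.441
```

Request:
play_rows(
  motion="0 0 0 0 0; 0 0 0 0 0",
)

```text
t: 19.5
tool_pos: [0.5744, 0.0658, 0.2121]
orientation: [0.596, 0.803, 0.001, 0.004]
wrist_force: [-0.3, 0.4, -1.4]
gripper_width: 0.436
```

```bash
python3 -c "
from h import *
stat()"
```

```text
t 19.5 tip clamp [ 0.3 95. ] z 39.1 ypr [ 1.8645  0.0056 -0.0066] F [-0.32  0.43 -1.41] T [-0.02   0.094 -0.036] grip 37.2 q1,6 [0.12 1.39]
```

Request:
play_rows(
  motion="0 0 0 -0.08 0; 0 0 0 -0.16 0; 0 0 0 -0.24 0; 0 0 0 -0.32 0; 0 0 0 -0.4 0; 0 0 0 -0.4 0",
)

```text
t: 20.25
tool_pos: [0.5746, 0.0661, 0.2122]
orientation: [0.743, 0.669, 0.001, 0.004]
wrist_force: [0.9, 2.2, -1.9]
gripper_width: 0.434
```

```bash
python3 -c "
from h import *
stat()"
```

```text
t 20.25 tip clamp [ 0.2 94.9] z 39.2 ypr [ 1.4655  0.0048 -0.0068] F [ 0.94  2.19 -1.91] T [0.258 0.035 0.005] grip 37.1 q1,6 [0.12 1.79]
```

Request:
play_rows(
  motion="0 0 0 -0.05 0; 0 0 0 -0.1 0; 0 0 0 -0.1 0",
)

```text
t: 20.62
tool_pos: [0.5747, 0.0662, 0.2121]
orientation: [0.775, 0.632, 0.0, 0.004]
wrist_force: [-0.5, 0.6, -2.8]
gripper_width: 0.444
```

```bash
python3 -c "
from h import *
stat()"
```

```text
t 20.62 tip clamp [ 0.1 94.9] z 39.1 ypr [ 1.3671  0.0045 -0.0067] F [-0.5   0.59 -2.77] T [0.178 0.043 0.073] grip 37.9 q1,6 [0.12 1.89]
```

Request:
play_rows(
  motion="0 0 0 -0.05 0; 0 0 0 -0.1 0; 0 0 0 -0.1 0",
)

```text
t: 21.0
tool_pos: [0.5747, 0.0662, 0.2121]
orientation: [0.805, 0.593, 0.0, 0.004]
wrist_force: [2.0, -0.0, -2.5]
gripper_width: 0.44
```

```bash
python3 -c "
from h import *
stat()"
```

```text
t 21.0 tip clamp [ 0.1 94.9] z 39.1 ypr [ 1.2689  0.0043 -0.0068] F [ 2.   -0.01 -2.47] T [0.133 0.065 0.052] grip 37.5 q1,6 [0.12 1.99]
```

Request:
play_rows(
  motion="0 0 0 -0.05 0; 0 0 0 -0.1 0; 0 0 0 -0.14 0; 0 0 0 -0.14 0",
)

```text
t: 21.5
tool_pos: [0.5748, 0.0663, 0.2122]
orientation: [0.844, 0.536, 0.0, 0.004]
wrist_force: [0.4, 0.7, -2.8]
gripper_width: 0.44
```

```bash
python3 -c "
from h import *
stat()"
```

```text
t 21.5 tip clamp [ 0.1 94.9] z 39.2 ypr [ 1.1307  0.004  -0.0069] F [ 0.37  0.73 -2.79] T [0.196 0.038 0.   ] grip 37.5 q1,6 [0.12 2.13]
```

Request:
play_rows(
  motion="0 0 0 0 0.065; 0 0 0 0 0.065; 0 0 0 0 0.065; 0 0 0.03 0.1 0.065; -0.001 0 0.06 0.2 0.065; -0.002 0 0.065 0.335 0.065; -0.002 0 0.065 0.335 0.065",
)

```text
t: 22.38
tool_pos: [0.5731, 0.0663, 0.278]
orientation: [0.744, 0.668, 0.001, 0.004]
wrist_force: [0.3, 0.1, -0.5]
gripper_width: 0.759
```

```bash
python3 look.py w16
```

```text
t 22.38 tip clamp [-1.1 95.1] z 105.0 ypr [ 1.4644  0.0037 -0.0086] F [ 0.27  0.05 -0.47] T [-0.     0.027  0.008] grip 64.8 q1,6 [0.12 1.79]
shift [ 0.0011 -0.0002 -0.068 ]
```

View pics/w16c.png

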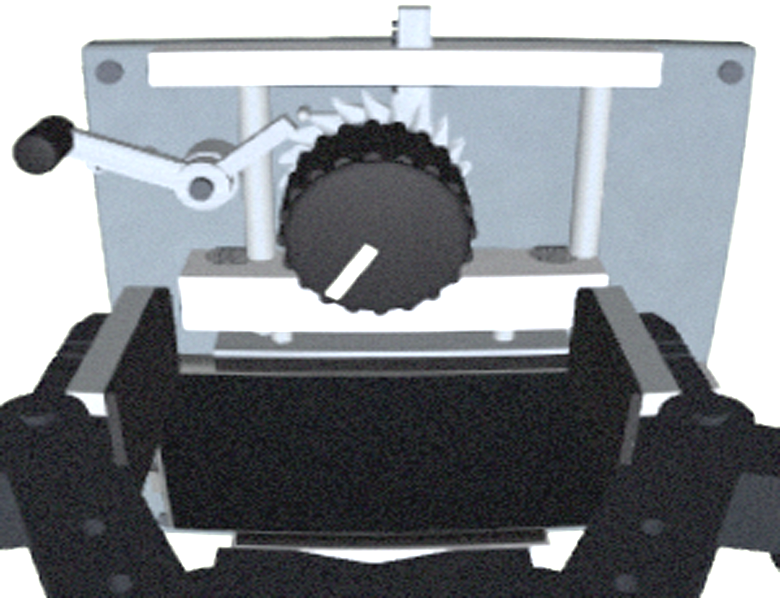

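```bash
cat > meas.py <<'E'
from h import *
import pickle,sys
for n in sys.argv[1:]:
    c=pickle.load(open(f'pics/{n}.pkl','rb'));p=cv2.imread(f'pics/{n}.png');g=p.mean(2)
    k=np.ones(1)
    out=[]
    for x0 in (270,285,300,315,330,345,360):
        prof=cv2.GaussianBlur(g[290:350,x0-4:x0+5].mean(1)[:,None].astype(np.float32),(1,3),0.5)[:,0]
        dv=np.diff(prof)
        def sub(i):
            a,b,cc=dv[i-1],dv[i],dv[i+1];den=a-2*b+cc
            return 290+i+.5+(0.5*(a-cc)/den if den else 0)
        i=4+int(np.argmin(dv[4:40]))   # bar lower edge: bright->dark
        j=i+4+int(np.argmin(dv[i+4:i+20])) # pad steel->rubber
        r=[sub(i),sub(j)]
        out.append([w2c(onz('wrist',(x0,r[0]),.033,c))[1],w2c(onz('wrist',(x0,r[1]),.029,c))[1],r[0],r[1]])
    o=np.array(out);print(n,'bar y',o[:,0].round(2),'pad y',o[:,1].round(2));print('   med bar %.2f pad %.2f diff %.2f'%(np.median(o[:,0]),np.median(o[:,1]),np.median(o[:,0]-o[:,1])))
    # mark
    kc=proj('wrist',np.r_[c2w((0,95)),.07],c)
    y0,x0=int(kc[1])-45,int(kc[0])-45
    roi=p[y0:y0+90,x0:x0+90];m=(roi.min(2)>95).astype(np.uint8);nn,l,st,ce=cv2.connectedComponentsWithStats(m)
    for q in range(1,nn):
        if 40<st[q,4]<300:
            pts=np.argwhere(l==q)[:,::-1]+[x0,y0]
            w=np.array([w2c(onz('wrist',u,.07,c)) for u in pts]);w0=w.mean(0)
            if np.hypot(*(w0-[0,95]))>16:continue
            _,_,v=np.linalg.svd(w-w0);v=v[0]*np.sign(v[0]@(w0-[0,95]))
            print('   mark c',w0.round(1),'ang',np.degrees(np.arctan2(v[1],v[0])).round(1),'n',len(pts))
E
python3 meas.py w15 w16; python3 - <<'E'
E
```

```text
w15 bar y [52.42 52.4  52.36 52.34 52.28 52.19 52.22] pad y [39.77 39.81 39.82 39.8  39.73 39.67 39.55]
   med bar 52.34 pad 39.77 diff 12.56
   mark c [ 0.7 85.7] ang -82.7 n 169
w16 bar y [49.55 49.72 49.66 49.61 49.55 49.53 49.43] pad y [38.23 38.23 38.39 38.43 38.37 38.21 38.06]
   med bar 49.55 pad 38.23 diff 11.32
   mark c [-5.9 87.2] ang -123.9 n 170
```

```bash
python3 - <<'E'
import pickle,numpy as np
c=pickle.load(open('pics/w15.pkl','rb'))
print(c['eye'],c['attitude'])
from scipy.spatial.transform import Rotation as R
T15=R.from_quat([.743,.669,0,.004]);
# precise ypr for w15: 1.4652 .0051 -.0052 ; w5: 1.466 -.0007 -.0005
def tool(y,p,r):return R.from_euler('ZYX',[y,p,r])*R.from_euler('x',np.pi)
A=tool(1.4652,.0051,-.0052);B=tool(1.466,-.0007,-.0005)
o=A.inv().apply(c['eye']-np.array([0.5723,0.0659,0.2772]));q=A.inv()*R.from_quat(c['attitude'])
c5=dict(c);c5['eye']=np.array([.5746,.0657,.2792])+B.apply(o);c5['attitude']=(B*q).as_quat()
pickle.dump(c5,open('pics/w5.pkl','wb'))
E
python3 meas.py w5 w6 w14
python3 - <<'E'
from h import *
p=cv2.imread('pics/w5.png')
cv2.imwrite('pics/w5c.png',cv2.convertScaleAbs(cv2.resize(p[180:440,170:470],None,fx=2.6,fy=2.3,interpolation=cv2.INTER_CUBIC),alpha=1.8))
E
```

```text
[0.58010888 0.14493611 0.24555298] [ 0.98570917 -0.05317054 -0.00561432  0.15974609]
w5 bar y [49.81 49.98 49.97 49.96 49.93 49.86 49.8 ] pad y [38.1  38.18 38.29 38.29 38.28 38.13 38.06]
   med bar 49.93 pad 38.18 diff 11.70
   mark c [-4.9 86.6] ang -116.4 n 165
w6 bar y [29.9  47.44 49.37 60.68 79.44 87.06 92.57] pad y [18.43 37.88 45.14 54.64 74.55 83.37 89.  ]
   med bar 60.68 pad 54.64 diff 4.89
   mark c [ 0.6 85.6] ang -81.5 n 114
w14 bar y [44.05 23.42 23.43 20.81 32.76 39.61 39.46] pad y [36.86 16.87 15.71  8.6  25.35 31.2  31.23]
   med bar 32.76 pad 25.35 diff 7.71
   mark c [ 1.  85.6] ang -81.9 n 154
```

View pics/w5c.png

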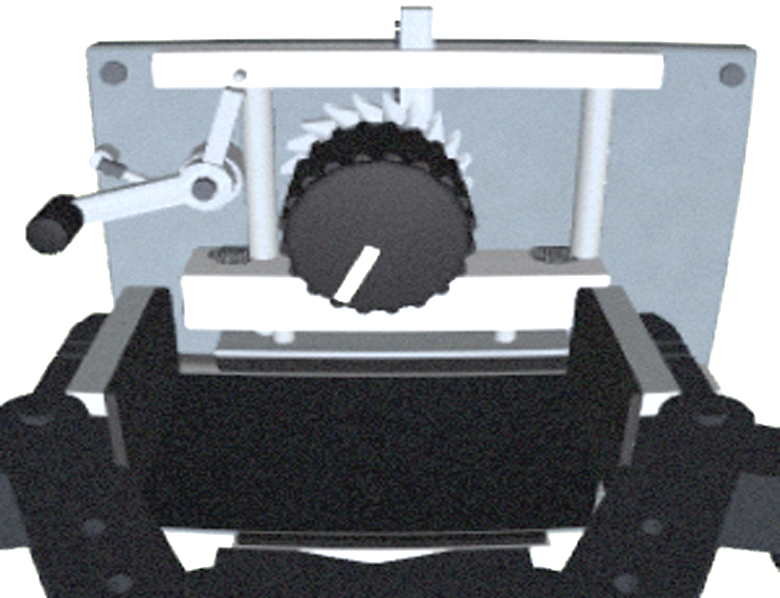

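Request:
play_rows(
  motion="0.001 0 -0.03 0.1 0.065; 0.001 0 -0.06 0.2 0.065; 0.001 0 -0.068 0.2 0.065; 0.001 0 -0.068 0.2 0.065; 0.001 0 -0.068 0.2 0.065; 0.001 0 -0.068 0.2 0; 0.001 0 -0.068 0.2 0; 0.001 0 -0.068 0.2 0",
)

```text
t: 23.42
tool_pos: [0.5741, 0.0663, 0.2106]
orientation: [0.674, 0.739, 0.002, 0.004]
wrist_force: [-0.8, -0.0, 6.3]
gripper_width: 0.44
```

Request:
play_rows(
  motion="0 0 0 0 0; 0 0 0 0 0",
)

```text
t: 23.68
tool_pos: [0.5741, 0.0663, 0.2106]
orientation: [0.674, 0.739, 0.002, 0.004]
wrist_force: [0.4, -0.0, 1.0]
gripper_width: 0.437
```

```bash
python3 -c "
from h import *
stat()"
```

```text
t 23.68 tip clamp [ 0.1 95.5] z 37.6 ypr [ 1.6632  0.004  -0.0089] F [ 0.41 -0.02  0.97] T [-0.015  0.277  0.052] grip 37.3 q1,6 [0.12 1.59]
```

Request:
play_rows(
  motion="0 0 0 -0.06 0; 0 0 0 -0.12 0; 0 0 0 -0.18 0; 0 0 0 -0.24 0; 0 0 0 -0.3 0; 0 0 0 -0.36 0; 0 0 0 -0.41 0; 0 0 0 -0.41 0",
)

```text
t: 24.68
tool_pos: [0.5744, 0.0667, 0.2106]
orientation: [0.81, 0.587, 0.002, 0.005]
wrist_force: [1.3, 1.6, -0.8]
gripper_width: 0.443
```

```bash
python3 -c "
from h import *
stat()"
```

```text
t 24.68 tip clamp [ 0.2 95.4] z 37.7 ypr [ 1.2541  0.0028 -0.0092] F [ 1.31  1.59 -0.77] T [0.389 0.008 0.042] grip 37.9 q1,6 [0.12 2.  ]
```

Request:
play_rows(
  motion="0 0 0 0 0.065; 0 0 0 0 0.065; 0 0 0 0 0.065; 0 0 0.03 0.07 0.065; -0.001 0 0.06 0.14 0.065; -0.001 0 0.067 0.21 0.065; -0.001 0 0.067 0.21 0.065; -0.001 0 0.067 0.21 0.065",
)

```text
t: 25.68
tool_pos: [0.5731, 0.0666, 0.2771]
orientation: [0.744, 0.668, 0.002, 0.004]
wrist_force: [0.8, -0.2, 0.9]
gripper_width: 0.76
```

```bash
python3 look.py w17; python3 meas.py w15 w16 w17
```

```text
t 25.68 tip clamp [-1.2 95.5] z 104.1 ypr [ 1.4631  0.0031 -0.0082] F [ 0.82 -0.22  0.93] T [-0.029 -0.008  0.008] grip 64.9 q1,6 [0.12 1.8 ]
shift [ 0.0011 -0.0006 -0.0671]
w15 bar y [52.42 52.4  52.36 52.34 52.28 52.19 52.22] pad y [39.77 39.81 39.82 39.8  39.73 39.67 39.55]
   med bar 52.34 pad 39.77 diff 12.56
   mark c [ 0.7 85.7] ang -82.7 n 169
w16 bar y [49.55 49.72 49.66 49.61 49.55 49.53 49.43] pad y [38.23 38.23 38.39 38.43 38.37 38.21 38.06]
   med bar 49.55 pad 38.23 diff 11.32
   mark c [-5.9 87.2] ang -123.9 n 170
w17 bar y [48.39 48.41 48.33 48.43 48.48 48.53 48.52] pad y [38.06 38.07 38.07 38.24 38.22 38.25 38.14]
   med bar 48.43 pad 38.14 diff 10.27
   mark c [-8.1 89.4] ang -142.4 n 173
```

View pics/w17c.png

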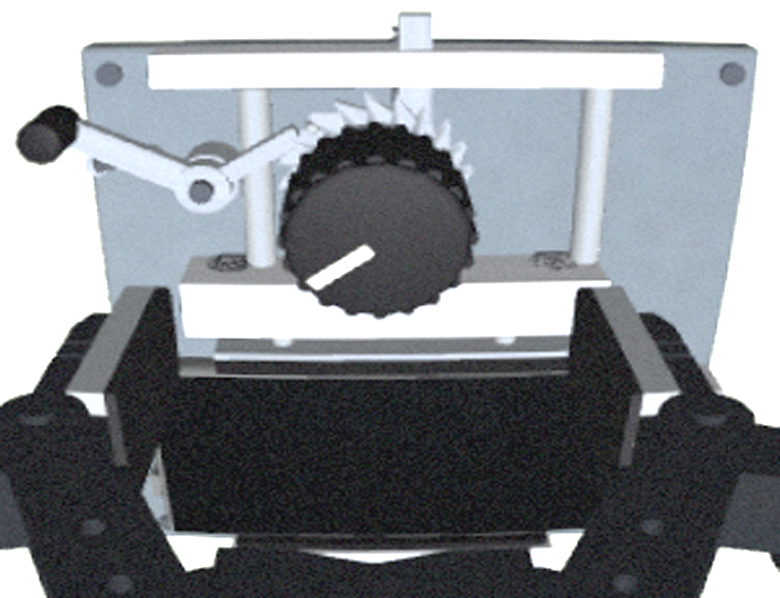

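Request:
play_rows(
  motion="0 0 0.05 0 0.065; -0.02 -0.04 0.1 0 0.065; -0.025 -0.055 0.125 0 0.065; -0.025 -0.055 0.125 0 0.065; -0.025 -0.055 0.125 0 0.065",
)

```text
t: 26.35
tool_pos: [0.5478, 0.0117, 0.4006]
orientation: [0.744, 0.668, 0.001, 0.003]
wrist_force: [0.3, -1.0, -0.3]
gripper_width: 0.763
```

```bash
python3 - <<'E'
from h import *
import pickle
stat()
c=eyes.calibration('wrist');pickle.dump(c,open('pics/w18.pkl','wb'))
p,d=eyes.read_camera("wrist");cv2.imwrite('pics/w18.png',p)
cv2.imwrite('pics/w18c.png',cv2.convertScaleAbs(cv2.resize(p[100:330,230:470],None,fx=2.5,fy=2.5,interpolation=cv2.INTER_CUBIC),alpha=1.6))
for k,z in[((85,19),.026),((85,-27),.026),((85,32),.026),((85,-40),.026),((-79,110),.042)]:print(k,(proj('wrist',np.r_[c2w(k),z],c)-[230,100])*2.5)
p,d=eyes.read_camera("top");cv2.imwrite('pics/top18.png',p)
E
```

```text
t 26.35 tip clamp [-20.8  38.2] z 227.6 ypr [ 1.4629  0.0031 -0.006 ] F [ 0.32 -0.97 -0.25] T [-0.025 -0.028 -0.029] grip 65.2 q1,6 [0.02 1.7 ]
(85, 19) [473.62004495 327.15979202]
(85, -27) [463.75622686 434.61963028]
(85, 32) [476.09501585 295.33404425]
(85, -40) [460.72300539 463.35895303]
(-79, 110) [39.68198936 92.71633886]
```

View pics/w18c.png

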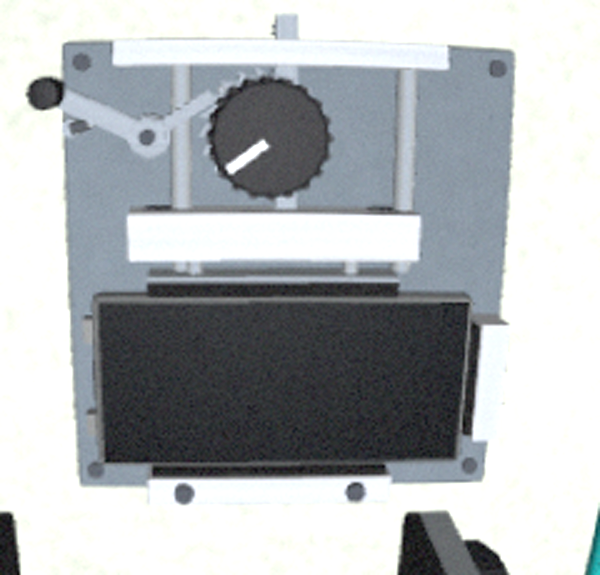

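View pics/top18.png

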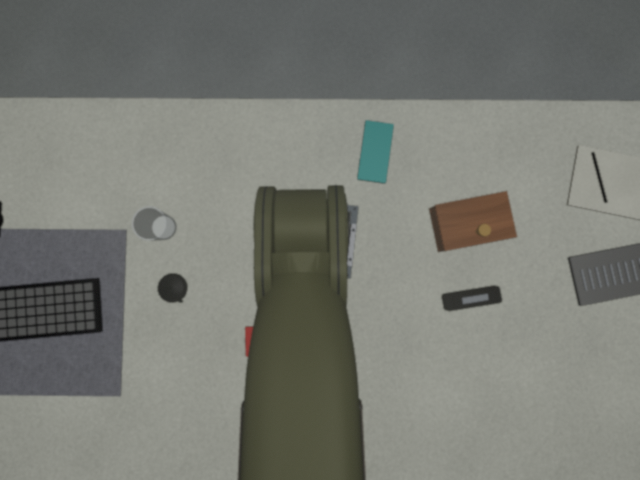

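```bash
python3 -c "
from bench import ticket;print(ticket.hand_in())"
```

```text
the job is handed in; nothing more can be done
None
```

The job is done and handed in at about 26 s of the 72 s allowed. I threw the pawl out, turned the knob back to its stop, and slid the phone home. I then swung the pawl back in, tightened the knob by clicks, let go and lifted clear.

**Phone:** the push peaked at about 5 N, far below the 20 N limit. The phone stopped moving with its near end where a phone on the stop should have it. The last picture shows it flush with the stop face and the pawl in.

**Tightening:** the pad spring is squeezed about 2.3 mm, so the pad presses with roughly 11.4 N. That is about two clicks' travel past touch and inside the 6 to 12 N snug range.

**Other things:** nothing else on the desk looks moved. In the last top picture the arm hid most of the clamp and the red slab, so I could not check the slab there.

Two checks were less clear than I would like:
- **Which click counts as second:** the first click where I let go already read about 6 N, right on the line between first and second. I took one more click, so strictly it may be the third after first touch, near the top of the snug range.
- **Opening the knob:** I turned the gripper 0.88 rad, but the knob's mark moved only about 0.6 rad, so the gripper slipped or overran at the end stop. The wrist torque there reached about 0.5 N m. A later picture of the mark and pad showed the jaw open and clear of the phone.

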